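# Unlock the engraver and hold it ready over the brass disc

## Robot

A 7-joint arm with a two-finger parallel gripper is mounted at the origin on the work surface. World frame = base frame: x ahead of the robot, y to its left, z up, the work surface at z = 0. Lengths are in m, angles in rad, forces in N, time in s.
With the tool pointing down it reaches from about 0.425 to 0.925 m from the base axis. Payload 6.8 kg.
Tool frame: the origin (TCP) lies between the finger pads; the fingertips stand r.tcp_to_tips ahead of it and the grasp point (between the pads) is the TCP (r.tcp_to_tips is the distance from the TCP to the fingertips, in m); z points along the fingers, y is the line along which they close (so a half turn about z gives the same grasp; the last joint's range is limited). The gripper opens to 85 mm and grips with 20 to 120 N. Pads are 22 mm wide; open, the fingers measure 114 mm over their backs; the gripper's body (76 mm by 85 mm) begins 54 mm behind the grasp point. The pads swing forward as they close: fully open they stand 13 mm farther back than shut.
Start: joints at [1.136, 0.477, 0.022, 1.555, -0.011, 1.109, -0.083], TCP at [0.217, -0.639, 0.25] pointing down, gripper open.
Joint ranges: [-2.96, 2.96], [-0.34, 2.1], [-1.41, 1.46], [0.24, 2.44], [-1.37, 4.51], [0.17, 1.92], [-2.96, 2.96]. Speed limits (rad/s): [2.39, 2.39, 3.14, 3.14, 3.14, 3.14, 3.14].

## Interface

Orientations are given as a rotation vector (axis times angle).
In Python, from bench import r gives the robot as it stands.
- The arm moves only by the tool servo_tool, never from a script. Its argument "commands" is a list of rows, each a list of 2 entries, a list of its own where there are three numbers: the shift along the tool's x, y, z normalised to -1 to 1, where 1 is 250 mm, then the turn, a rotation vector about the tool's x, y, z normalised to -1 to 1, where 1 is 90 degrees. In form: [[[dx, dy, dz], [ax, ay, az]], ...]. A call has 1 to 20 rows; each row is the pose to reach, as a shift and turn from the pose commanded when the call began, along the tool's axes at that moment; what a row does not reach only later rows make up. A row lasts 1/10 s, in which the tool goes at most 50 mm and 8.59 degrees, less where a joint would pass 70% of its speed; a pose out of reach is approached as far as the arm can. A call with a number of a shift or a turn outside -1 to 1 is refused whole. A call with a gripper value outside its range is refused whole. "claw" is the closure, from 0 (fully open) to 1 (shut), set as the call begins (left out, the last holds). The fingers move at their own pace and stop on an object; "squeeze" is the grip in N (left out, the last holds). Time passes only in rows, so rows that repeat a pose let the fingers close. It gives the time, the measured TCP pose, the force, the opening and the grip force at its end, in the units of the state.
- r.get_obs(): the state, without advancing time (a new reading comes with each control period).
- r.grab_frame(name): name is "scene" or "side" or "wrist"; returns (picture, depth): 420x560x3 uint8, red, green, blue; 420x560 float32, m along the optical axis (not along the pixel's ray), 0 where there is no reading.
- r.camera_model(name): a dict with "fx", "fy", "cx", "cy" (pixels), "extrinsics" (4x4, takes a point from camera to world coordinates); the wrist camera has in their place "hand_eye" (4x4, takes a point from camera to tool coordinates, whose origin is the TCP and whose axes are the flange's). Camera axes: x right, y down, z forward; pixel columns grow to the right and rows downward; lengths in m; the calibration is good to about 2 mm. A picture is of the moment at which its call begins: read the wrist's pose just before it. camera_model takes no time and is no camera call.
- r.hand_in(): hands the job in; it is judged then, once.
Trained networks look in the newest picture that a camera, given by its name, has taken for a name from the list of things; names that differ only in an ending like _2 or _b are one class to them, and where a whole thing is asked for, a point or a joint stands for the part that bears it (a point fixed in the world has none). Each returns a list of dicts, best first, with "confidence" (0 to 1); they miss things now and then, are a little off and sometimes report something else, mostly with a low value. They report only what shows in the picture. A call takes as long as a camera call. They do not tell look-alikes from the thing itself.
- r.boxes_of(camera, target): "uv" ([column, row] in pixels, amid what is visible of it).
- r.mark_of(camera, target): "uv" ([column, row] in pixels: a listed point, or the origin of a listed thing).
The state is a dict: "clock": time; "joints": joint angles; "qvel": joint speeds; "tau": joint torques, N m; "tcp_pos": TCP position; "orientation": TCP orientation; "contact_force": force on the tool from outside, world axes, zero at the start; "moment": the same for the moment, N m; "grip_width": finger opening in m; "gripper_force": force on a finger pad.
Only numpy, scipy, OpenCV 4.12 (cv2) and the standard library are available. Lean on these libraries where they do the work, as an engineer would, in place of code of your own. Each camera call takes 0.05 s, during which the arm holds its last target. There are 200 camera calls.

## Task

Slide the yellow keeper of the grey stand by its red tab to its fully open stop and leave it open, so that the orange engraver is free, then draw the engraver up out of its well. Carry it to the brass disc on the black block and finish while still holding it in the gripper, still, tail up and slanted about halfway between upright and level, with its bit a few centimetres (2 to 6) above the disc. Do not let the engraver touch the disc or block, and leave the jar, tin, drum box and screwdriver where they are.

Things in the scene. Friction and masses are not known exactly. Their poses are not given: they have to be found in the camera images.
- stand: Grey block fixed to the bench, 84 (x) by 230 (y) by 60 mm high, from y -45 to +185 mm. Place and yaw vary. Origin at bench level on the axis of the engraver's well (31 mm wide, 54 deep, open on top). On its +y part the keeper slides between dark rails (tops 77 mm above the bench, outer faces 81 mm apart); end-stop bar, top 78 mm, at y 177 to 184 mm.
- keeper (a joint): Travel (m) of the yellow fork (61 mm wide, top face 77.5 mm above the bench) along the stand's +y, away from the engraver. 0 closed, 0.055 fully open at its stop. Starts at 0 to 0.012 with its prongs over the engraver's collar, which bars it from rising; the collar is clear from about 0.045. Moves against about 2.5 N of friction, stays where left.
- keeper_tab (a point): Centre of the top of the keeper's red upright tab, 104.5 mm above the bench. Tab: 30 mm along the stand's x, 14 mm along its y, 27 mm tall above the yellow plate. It lies 95 mm plus the keeper's travel from the well's axis along the stand's +y. Axes as the stand.
- engraver: Orange pen engraver, about 180 g, loose, upright in the well, bit down. Origin: bit tip; z along its axis to the tail; round, 164 mm long. From the tip: bit and nose to 30 mm, black barrel 28 mm thick to 50, collar 42 thick 50 to 58 (rests on the stand), orange grip 28 thick 58 to 158, cap to 164. In the stand the tip is 10 mm above the bench. It must rise 50 mm to clear the well.
- bit_tip (a point): Tip of the engraver's bit (the same point and axes as the engraver's origin).
- block: Black engraving block fixed to the bench, 130 x 110 x 16 mm, with a brass disc on it (60 mm across, 4 mm thick). Origin at bench level under its centre. It lies left or right of the stand and is placed differently each time.
- disc_centre (a point): Centre of the brass disc's top face, 20 mm above the bench.
- amber_jar: Bystander: loose amber jar with a black cap, 70 mm across, 115 mm high, beyond the work. Origin at the centre of its base.
- tin: Bystander: loose tin with a cork-coloured label, 74 mm across, 60 mm high, beyond the work. Origin at the centre of its base.
- drum_box: Bystander: loose white box of sanding drums, 85 x 140 mm, 28 mm high, with an open lid sloping up to about 60 mm on its +x side (reaching about 70 mm past the box). Origin at the centre of its base.
- screwdriver: Bystander: small blue screwdriver, 160 mm long, lying near the robot, roughly along y. Origin at its middle, at bench level; its own x runs from handle to tip.
Things that resemble listed ones, but are neither listed nor needed, are in the scene too. Of the things that look like the stand, the smaller one is meant. There is more than one size of the engraver; the job needs the smaller.

How it is judged:
On the way, in this order (a step that is already met when the one before it is completed fails the run):
1. the keeper is slid to its open stop while the engraver still stands in its well (value of joint keeper above 0.05 m and z of engraver in the frame of stand below 0.02 m), for 0.2 s.
2. the engraver is drawn clear out of the well, in the fingers (z of bit_tip in the frame of stand above 0.062 m and contact force between engraver and the fingers above 1 N and contact force between engraver and stand below 0.1 N), for 0.1 s.
At the end, for the whole second after the job is handed in: The engraver is held by the fingers alone and still (under 30 mm/s and 0.2 rad/s), tail up, its axis 30 to 60 degrees from vertical, the bit's tip over the brass disc (within 30 mm of its centre) and 12 to 75 mm above its face; the keeper is still open (over 45 mm) (contact force between engraver and the fingers above 1 N and contact force between engraver and stand below 0.1 N and contact force between engraver and block below 0.1 N and contact force between engraver and amber_jar below 0.1 N and contact force between engraver and tin below 0.1 N and contact force between engraver and drum_box below 0.1 N and contact force between engraver and screwdriver below 0.1 N and z of bit_tip in the frame of disc_centre between 0.012 and 0.075 m and horizontal distance between bit_tip and disc_centre below 0.03 m and angle between engraver's own z axis and vertical between 0.52 and 1.05 rad and linear speed of engraver below 0.03 m/s and angular speed of engraver below 0.2 rad/s and value of joint keeper above 0.045 m); the arm keeps its last pose, push and grip.
It fails at once if the engraver touches the block or its disc (contact force between engraver and block above 0.5 N).
It fails at once if the amber jar is moved more than 20 mm (distance of amber_jar from where it was at the start of the episode above 0.02 m).
It fails at once if the tin is moved more than 20 mm (distance of tin from where it was at the start of the episode above 0.02 m).
It fails at once if the drum box is moved more than 20 mm (distance of drum_box from where it was at the start of the episode above 0.02 m).
It fails at once if the screwdriver is moved more than 20 mm (distance of screwdriver from where it was at the start of the episode above 0.02 m).
It also fails if it takes over 45 s, if anything falls off the work surface, if the arm or the gripper's body presses on something with over 40 N, if the wrist force passes 120 N, or if a joint passes its speed limit or range.

## Working session

There is one attempt and no reset: what is moved stays moved. The work goes in short steps, Python scripts to look and compute and a tool call to move; the robot and the scene stay as the last step left them, time stands still between calls to the robot, and variables do not carry over. Pictures are saved under pics/ and viewed, at most 10 in all, crops included, and the job is handed in when it is done.

Besides the shell and the picture viewer there is one more tool, called after ">>>" as name([rows], argument=value, ...), one row to a line, values as JSON. servo_tool: Moves the arm, as the interface text tells. Scaled input: -1 to 1 covers 250 mm each way for a shift and 90 degrees each way for a turn. Its arguments: {"type":"object","properties":{"commands":{"type":"array"},"claw":{"type":"number"},"squeeze":{"type":"number"}},"required":["commands"]}

```bash
mkdir -p pics; cat > h.py <<'E'
import numpy as np, cv2
from scipy.spatial.transform import Rotation as R
from bench import r
def grab(cam,save=None):
    o=r.get_obs(); im,d=r.grab_frame(cam); m=r.camera_model(cam)
    if 'extrinsics' in m: T=np.array(m['extrinsics'])
    else:
        P=np.eye(4);P[:3,:3]=R.from_rotvec(o['orientation']).as_matrix();P[:3,3]=o['tcp_pos'];T=P@np.array(m['hand_eye'])
    if save: cv2.imwrite('pics/'+save,im[:,:,::-1])
    return im,d,m,T
def cloud(d,m,T):
    v,u=np.mgrid[:d.shape[0],:d.shape[1]]
    p=np.stack([(u-m['cx'])/m['fx']*d,(v-m['cy'])/m['fy']*d,d],-1)
    p=p@T[:3,:3].T+T[:3,3]; p[d==0]=np.nan
    return p
def proj(p,m,T):
    q=(np.asarray(p)-T[:3,3])@T[:3,:3]
    return q[...,0]/q[...,2]*m['fx']+m['cx'],q[...,1]/q[...,2]*m['fy']+m['cy']
E
python3 - <<'E'
from h import *
o=r.get_obs();print({k:np.round(v,3) for k,v in o.items()},r.tcp_to_tips)
ims=[]
for c in ['scene','side','wrist']:
    im,d,m,T=grab(c,c+'0.png');np.savez(c+'0.npz',im=im,d=d,T=T,k=[m['fx'],m['fy'],m['cx'],m['cy']])
    P=cloud(d,m,T)
    print(c,T[:3,3].round(2),T[:3,2].round(2))
    for t in ['stand','keeper_tab','engraver','disc_centre','block']:
        for x in r.mark_of(c,t)[:3]:
            u,v=np.round(x['uv']).astype(int); 
            print(t,(u,v),round(x['confidence'],2),P[v,u].round(3) if 0<=u<560 and 0<=v<420 else '')
E
```

```text
{'clock': np.float64(0.0), 'joints': array([ 1.136,  0.478,  0.022,  1.556, -0.011,  1.109, -0.083]), 'qvel': array([ 0.   ,  0.001, -0.001, -0.   ,  0.001,  0.001, -0.002]), 'tau': array([ 0.0000e+00, -5.9645e+01,  1.6080e+00, -2.8120e+01,  1.2000e-02,
        9.0000e-03,  0.0000e+00]), 'tcp_pos': array([ 0.217, -0.639,  0.249]), 'orientation': array([-3.098e+00, -5.110e-01,  1.000e-03]), 'contact_force': array([-0.218, -0.304, -0.389]), 'moment': array([ 0.07 ,  0.007, -0.028]), 'gripper_force': np.float64(0.0), 'grip_width': np.float64(0.085)} 0.019
scene [ 1.06 -0.35  1.01] [-0.5   0.31 -0.81]
stand (np.int64(346), np.int64(217)) 0.81 [0.596 0.136 0.061]
stand (np.int64(313), np.int64(130)) 0.68 [0.311 0.237 0.062]
keeper_tab (np.int64(354), np.int64(84)) 0.96 [0.284 0.392 0.136]
keeper_tab (np.int64(195), np.int64(276)) 0.71 [ 0.521 -0.241  0.023]
keeper_tab (np.int64(385), np.int64(175)) 0.64 [0.571 0.269 0.109]
engraver (np.int64(342), np.int64(212)) 0.83 [0.579 0.137 0.06 ]
engraver (np.int64(312), np.int64(198)) 0.56 [ 0.467  0.13  -0.003]
disc_centre (np.int64(195), np.int64(272)) 0.97 [ 0.512 -0.236  0.022]
disc_centre (np.int64(383), np.int64(176)) 0.33 [0.568 0.267 0.103]
disc_centre (np.int64(262), np.int64(184)) 0.33 [0.37  0.033 0.021]
block (np.int64(196), np.int64(278)) 0.94 [ 0.527 -0.241  0.022]
side [0.18 0.48 0.59] [ 0.44 -0.61 -0.66]
stand (np.int64(213), np.int64(284)) 0.83 [0.529 0.195 0.059]
keeper_tab (np.int64(160), np.int64(282)) 0.81 [0.574 0.265 0.105]
engraver (np.int64(268), np.int64(298)) 0.91 [0.453 0.137 0.01 ]
engraver (np.int64(212), np.int64(280)) 0.78 [0.536 0.19  0.06 ]
engraver (np.int64(341), np.int64(293)) 0.36 [ 0.349  0.043 -0.   ]
disc_centre (np.int64(339), np.int64(186)) 0.91 [ 0.503 -0.235  0.019]
block (np.int64(335), np.int64(190)) 0.84 [ 0.503 -0.215  0.02 ]
wrist [ 0.28 -0.62  0.37] [-0.25 -0.08 -0.97]
```

View pics/scene0.png

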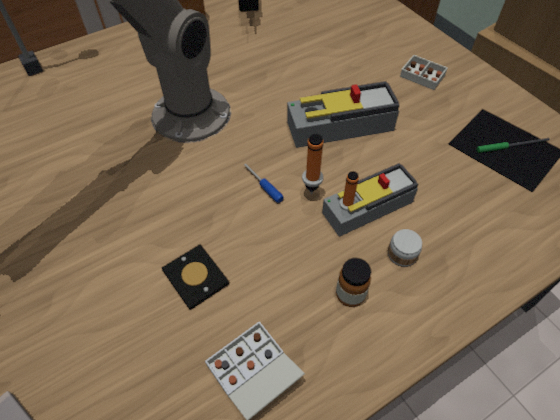

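View pics/side0.png

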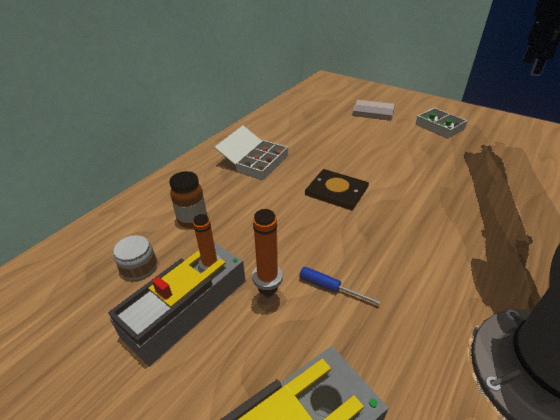

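The scene picture shows two stands, a large empty one at (343,113) and a smaller one at (370,198). There are also two engravers: a large one standing on the bench at (314,165) and a small one in the small stand's well at (350,190). By the description I want the small stand, with its red tab at (384,181), and the small engraver. The disc is at (195,273) and the screwdriver at (265,185). The green item at (495,147) is a distractor. Next I'll measure from both fixed views and check a close crop.

```bash
python3 - <<'E'
from h import *
from scipy.optimize import least_squares
for c in ['scene','side']:
    z=np.load(c+'0.npz');im,d,T,k=z['im'],z['d'],z['T'],z['k'];m=dict(zip(['fx','fy','cx','cy'],k))
    P=cloud(d,m,T);h=cv2.cvtColor(im,cv2.COLOR_RGB2HSV).astype(int);H,S,V=h[...,0],h[...,1],h[...,2]
    near=lambda x,y,rr:np.hypot(P[...,0]-x,P[...,1]-y)<rr
    def rep(n,M):
        q=P[M];
        if len(q)<8: print(c,n,len(q));return
        (cx,cy),wh,a=cv2.minAreaRect((q[:,:2]*1000).astype(np.float32))
        print(c,n,len(q),'mean',q.mean(0).round(4),'rect',np.round([cx,cy,*wh,a],1),'z',np.percentile(q[:,2],[2,50,98]).round(3))
    N=near(.58,.22,.2)
    rep('tabtop',N&((H<5)|(H>174))&(S>170)&(P[...,2]>.098)&(P[...,2]<.112))
    rep('yellow',N&(abs(H-27)<6)&(S>150)&(P[...,2]>.070)&(P[...,2]<.084))
    rep('standtop',N&(S<90)&(P[...,2]>.054)&(P[...,2]<.066))
    rep('rails+',N&(P[...,2]>.055)&(P[...,2]<.082))
    rep('disc',near(.51,-.236,.08)&(abs(H-18)<8)&(S>120)&(P[...,2]>.01)&(P[...,2]<.03))
    rep('block',near(.51,-.236,.12)&(V<70)&(P[...,2]>.008)&(P[...,2]<.03))
    for n,(x,y) in {'small':(.6,.15),'big':(.45,.135)}.items():
        M=near(x,y,.06)&(P[...,2]>.095)&(P[...,2]<.26)&~((S>190)&((H<4)|(H>176))&(P[...,2]<.106)&near(.571,.269,.03))
        q=P[M]; f=lambda p:np.hypot(q[:,0]-p[0]-p[3]*(q[:,2]-.13),q[:,1]-p[1]-p[4]*(q[:,2]-.13))-p[2]
        s=least_squares(f,[x,y,.014,0,0],loss='soft_l1',f_scale=.002);print(c,n,len(q),s.x.round(4),'ztop',np.percentile(q[:,2],99.5).round(3))
im=cv2.imread('pics/scene0.png')[130:250,280:440];im2=cv2.imread('pics/side0.png')[190:370,90:300]
a=cv2.resize(im,(400,300),interpolation=2);b=cv2.resize(im2,(350,300),interpolation=2);cv2.imwrite('pics/crop.png',np.hstack([a,b]))
E
```

```text
scene tabtop 54 mean [0.5752 0.2626 0.1031] rect [575.6 264.9  13.   28.8  87.7] z [0.099 0.104 0.107]
scene yellow 621 mean [0.5758 0.2201 0.0778] rect [571.1 210.7 121.4  62.7  86.4] z [0.073 0.078 0.081]
scene standtop 1301 mean [0.6448 0.1916 0.0602] rect [622.1 191.2 279.3 247.7  67.5] z [0.055 0.06  0.065]
scene rails+ 3170 mean [0.5992 0.2235 0.0691] rect [605.9 189.1 286.7 257.3  62.5] z [0.057 0.07  0.081]
scene disc 506 mean [ 0.5122 -0.2394  0.0201] rect [ 496.5 -247.8   95.5   64.3   24.7] z [0.015 0.02  0.024]
scene block 1763 mean [ 0.5188 -0.2407  0.0162] rect [ 513.1 -239.3  131.1  107.6    4.9] z [0.011 0.016 0.02 ]
scene small 324 [ 6.6265 -6.4507  8.9612 -0.0368  0.0713] ztop 0.178
scene big 594 [ 0.458   0.133   0.0147 -0.0047  0.0027] ztop 0.216
side tabtop 124 mean [0.5718 0.2674 0.1042] rect [572.7 266.6  13.3  29.9  82.4] z [0.099 0.104 0.106]
side yellow 1337 mean [0.5657 0.2216 0.0774] rect [569.8 213.8 125.4  65.5  84.7] z [0.075 0.078 0.079]
side standtop 1910 mean [0.6097 0.2188 0.0599] rect [606.5 200.4 268.3 262.8  62.2] z [0.054 0.06  0.065]
side rails+ 6374 mean [0.5734 0.2459 0.0701] rect [601.  190.8 290.1 262.9  62. ] z [0.057 0.071 0.079]
side disc 550 mean [ 0.5042 -0.2311  0.0174] rect [ 509.9 -237.9  129.7  113.7    4.5] z [0.011 0.018 0.022]
side block 1133 mean [ 0.5041 -0.2277  0.0154] rect [ 509.4 -237.7  128.8  114.2    5.1] z [0.009 0.016 0.018]
side small 661 [ 0.5628  0.1659  0.0113  0.0059 -0.006 ] ztop 0.175
side big 1363 [ 4.512e-01  1.363e-01  1.490e-02  3.000e-04 -1.600e-02] ztop 0.214
```

View pics/crop.png

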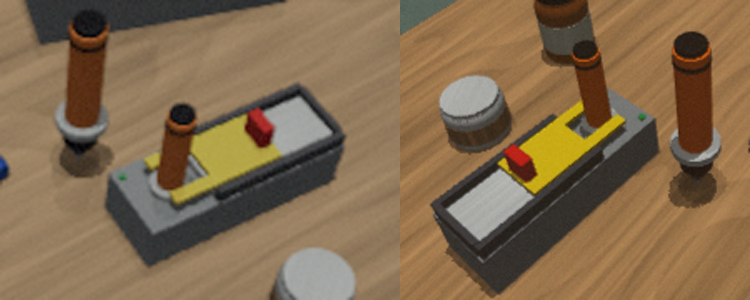

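The crop confirms it: the small engraver stands in the small stand with the yellow prongs over its collar and the red tab behind. The large engraver stands free on the bench. I'm moving the wrist camera over the stand.

>>> servo_tool([
  [[0.4, -0.47, -0.1], [0, 0, 0]],
  [[0.81, -0.936, -0.2], [0, 0, 0]],
  [[0.81, -0.936, -0.2], [0, 0, 0]],
  [[0.81, -0.936, -0.2], [0, 0, 0]],
  [[0.81, -0.936, -0.2], [0, 0, 0]],
  [[0.81, -0.936, -0.2], [0, 0, 0]],
  [[0.81, -0.936, -0.2], [0, 0, 0]],
  [[0.81, -0.936, -0.2], [0, 0, 0]],
], claw=0)

```text
clock: 1.7
tcp_pos: [0.3347, -0.3509, 0.3011]
orientation: [3.097, 0.518, 0.002]
contact_force: [0.6, -1.0, 0.0]
grip_width: 0.0856
gripper_force: 0.0
```

>>> servo_tool([
  [[0.81, -0.936, 0], [0, 0, 0]],
  [[0.81, -0.936, 0], [0, 0, 0]],
  [[0.81, -0.936, 0], [0, 0, 0]],
  [[0.81, -0.936, 0], [0, 0, 0]],
  [[0.81, -0.936, 0], [0, 0, 0]],
  [[0.81, -0.936, 0], [0, 0, 0]],
  [[0.81, -0.936, 0], [0, 0, 0]],
  [[0.81, -0.936, 0], [0, 0, 0]],
])

```text
clock: 2.5
tcp_pos: [0.4508, -0.0661, 0.3001]
orientation: [-3.099, -0.514, 0.0]
contact_force: [0.8, -0.3, 0.3]
grip_width: 0.0857
gripper_force: 0.0
```

>>> servo_tool([
  [[0.81, -0.936, 0], [0, 0, -0.74]],
  [[0.81, -0.936, 0], [0, 0, -0.74]],
  [[0.81, -0.936, 0], [0, 0, -0.74]],
  [[0.81, -0.936, 0], [0, 0, -0.74]],
  [[0.81, -0.936, 0], [0, 0, -0.74]],
  [[0.81, -0.936, 0], [0, 0, -0.74]],
  [[0.81, -0.936, 0], [0, 0, -0.74]],
  [[0.81, -0.936, 0], [0, 0, -0.74]],
  [[0.81, -0.936, 0], [0, 0, -0.74]],
  [[0.81, -0.936, 0], [0, 0, -0.74]],
  [[0.81, -0.936, 0], [0, 0, -0.74]],
])

```text
clock: 3.6
tcp_pos: [0.5673, 0.2185, 0.3001]
orientation: [2.315, 2.123, -0.001]
contact_force: [0.9, 0.3, -0.0]
grip_width: 0.0855
gripper_force: 0.0
```

```bash
cat > look.py <<'E'
import sys
from h import *
n=sys.argv[1]
o=r.get_obs();M0=R.from_rotvec(o['orientation']).as_matrix()
print(o['clock'],o['tcp_pos'].round(4),'x',M0[:,0].round(3),'z',M0[:,2].round(3),o['joints'].round(2),o['contact_force'].round(1))
im,d,m,T=grab('wrist',n+'.png');P=cloud(d,m,T)
np.savez(n+'.npz',im=im,d=d,T=T,k=[m['fx'],m['fy'],m['cx'],m['cy']])
h=cv2.cvtColor(im,cv2.COLOR_RGB2HSV).astype(int);H,S,V=h[...,0],h[...,1],h[...,2];Z=P[...,2]
near=lambda x,y,rr:np.hypot(P[...,0]-x,P[...,1]-y)<rr
def rep(nm,M):
    M=cv2.morphologyEx(M.astype(np.uint8),cv2.MORPH_OPEN,np.ones((3,3)))>0
    q=P[M]
    if len(q)<8: print(nm,len(q));return
    (cx,cy),wh,a=cv2.minAreaRect((q[:,:2]*1000).astype(np.float32))
    print(nm,len(q),'mean',q.mean(0).round(4),'rect',np.round([cx,cy,*wh,a],1),'z',np.percentile(q[:,2],[2,50,98]).round(4))
N=near(.57,.2,.17)
rep('tabtop',N&((H<5)|(H>174))&(S>150)&(Z>.1)&(Z<.110))
rep('yellow',N&(abs(H-27)<6)&(S>130)&(Z>.072)&(Z<.083))
rep('cap',near(.566,.168,.04)&(Z>.165)&(Z<.185))
rep('engr',near(.566,.168,.04)&(Z>.115)&(Z<.185))
for t in ['keeper_tab','engraver','stand']:
    for x in r.mark_of('wrist',t)[:2]: print(t,np.round(x['uv']),round(x['confidence'],2))
E
python3 look.py w1
```

```text
3.6 [0.5673 0.2185 0.3001] x [ 0.087  0.996 -0.001] z [-0.    -0.001 -1.   ] [ 0.07  0.41 -0.72  1.63  0.29  1.21 -0.8 ] [ 0.9  0.3 -0. ]
tabtop 468 mean [0.5744 0.268  0.1041] rect [574.3 267.9  12.3  27.5  85.2] z [0.1026 0.1041 0.1056]
yellow 5362 mean [0.5708 0.224  0.0771] rect [570.1 215.2 123.9  60.6  85.3] z [0.0756 0.0771 0.0787]
cap 935 mean [0.5661 0.1683 0.1722] rect [566.1 166.8  26.   26.8  44. ] z [0.1661 0.1731 0.1747]
engr 1584 mean [0.5663 0.1717 0.1601] rect [565.9 167.2  27.3  26.5  35.9] z [0.1185 0.168  0.1746]
keeper_tab [282. 140.] 0.61
engraver [282. 220.] 0.89
stand [279. 220.] 0.7
stand [ 22. 159.] 0.69
```

View pics/w1.png

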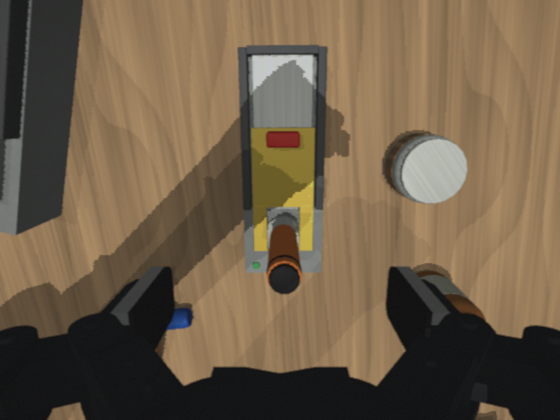

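The wrist view shows the red tab at (283,139), the yellow fork over the collar, and the engraver cap at (285,278). The tab is at (0.574, 0.268) with its top at 0.104, and the engraver axis is at (0.566, 0.167) with its top at 0.174. Both heights match the text, and keeper travel is about 6 mm. I'll grip the tab and slide it.

>>> servo_tool([
  [[0.2, 0.011, 0], [0, 0, 0]],
  [[0.2, 0.011, 0.1], [0, 0, 0]],
  [[0.2, 0.011, 0.3], [0, 0, 0]],
  [[0.2, 0.011, 0.5], [0, 0, 0]],
  [[0.2, 0.011, 0.68], [0, 0, 0]],
  [[0.2, 0.011, 0.76], [0, 0, 0]],
  [[0.2, 0.011, 0.8], [0, 0, 0]],
  [[0.2, 0.011, 0.8], [0, 0, 0]],
  [[0.2, 0.011, 0.8], [0, 0, 0]],
])

```text
clock: 4.7
tcp_pos: [0.5744, 0.2709, 0.1018]
orientation: [2.31, 2.128, 0.004]
contact_force: [0.4, -0.1, -0.1]
grip_width: 0.0853
gripper_force: 0.0
```

>>> servo_tool([
  [[0, 0, 0], [0, 0, 0]],
  [[0, 0, 0], [0, 0, 0]],
  [[0, 0, 0], [0, 0, 0]],
  [[0, 0, 0], [0, 0, 0]],
  [[0, 0, 0], [0, 0, 0]],
  [[0, 0, 0], [0, 0, 0]],
  [[0, 0, 0], [0, 0, 0]],
  [[0, 0, 0], [0, 0, 0]],
  [[0, 0, 0], [0, 0, 0]],
  [[0, 0, 0], [0, 0, 0]],
], claw=1, squeeze=25)

```text
clock: 5.7
tcp_pos: [0.5744, 0.2703, 0.1011]
orientation: [2.31, 2.128, 0.002]
contact_force: [1.9, -0.4, 5.6]
grip_width: 0.0289
gripper_force: 29.6
```

>>> servo_tool([
  [[0.02, 0, -0.006], [0, 0, 0]],
  [[0.045, 0, -0.006], [0, 0, 0]],
  [[0.07, 0, -0.006], [0, 0, 0]],
  [[0.095, 0, -0.006], [0, 0, 0]],
  [[0.12, 0, -0.006], [0, 0, 0]],
  [[0.145, 0, -0.006], [0, 0, 0]],
  [[0.17, 0, -0.006], [0, 0, 0]],
  [[0.185, 0, -0.006], [0, 0, 0]],
  [[0.195, 0, -0.006], [0, 0, 0]],
  [[0.202, 0, -0.006], [0, 0, 0]],
  [[0.208, 0, -0.006], [0, 0, 0]],
  [[0.208, 0, -0.006], [0, 0, 0]],
  [[0.208, 0, -0.006], [0, 0, 0]],
  [[0.208, 0, -0.006], [0, 0, 0]],
])

```text
clock: 7.1
tcp_pos: [0.5784, 0.3182, 0.1011]
orientation: [2.309, 2.124, -0.008]
contact_force: [1.5, -9.0, 3.5]
grip_width: 0.0295
gripper_force: 29.4
```

>>> servo_tool([
  [[0.2, 0, -0.006], [0, 0, 0]],
  [[0.2, 0, -0.006], [0, 0, 0]],
  [[0.2, 0, -0.006], [0, 0, 0]],
  [[0.2, 0, -0.006], [0, 0, 0]],
  [[0.2, 0, -0.006], [0, 0, 0]],
  [[0.2, 0, -0.006], [0, 0, 0]],
  [[0.2, 0, -0.006], [0, 0, 0]],
  [[0.2, 0, -0.006], [0, 0, 0]],
], claw=0)

```text
clock: 7.9
tcp_pos: [0.582, 0.3715, 0.1034]
orientation: [2.311, 2.128, 0.0]
contact_force: [-0.9, -0.0, -0.2]
grip_width: 0.0857
gripper_force: 0.0
```

That row was relative to the new pose, so the open fingers ran about 50 mm further on. Forces are near zero. I'll lift, move back and check.

>>> servo_tool([
  [[0, 0, -0.2], [0, 0, 0]],
  [[0, 0, -0.4], [0, 0, 0]],
  [[0, 0, -0.6], [0, 0, 0]],
  [[-0.2, 0, -0.8], [0, 0, 0]],
  [[-0.4, 0, -0.8], [0, 0, 0]],
  [[-0.6, 0, -0.8], [0, 0, 0]],
  [[-0.6, 0, -0.8], [0, 0, 0]],
  [[-0.6, 0, -0.8], [0, 0, 0]],
])

```text
clock: 8.7
tcp_pos: [0.5704, 0.2183, 0.3035]
orientation: [2.315, 2.121, -0.001]
contact_force: [1.0, 1.0, -0.7]
grip_width: 0.0858
gripper_force: 0.0
```

```bash
python3 look.py w2
```

```text
8.7 [0.5704 0.2183 0.3035] x [ 0.087  0.996 -0.002] z [ 0.001 -0.002 -1.   ] [ 0.06  0.41 -0.71  1.62  0.29  1.22 -0.8 ] [ 1.   1.  -0.7]
tabtop 538 mean [0.5782 0.3148 0.1041] rect [578.2 314.7  13.1  26.8  84.6] z [0.1018 0.1042 0.1055]
yellow 5851 mean [0.5745 0.2716 0.0772] rect [573.9 263.8 122.7  61.2  85.4] z [0.0757 0.0772 0.0788]
cap 911 mean [0.5661 0.1683 0.1722] rect [566.1 167.   25.7  26.4  84.5] z [0.1663 0.1732 0.1748]
engr 1538 mean [0.5664 0.1718 0.16  ] rect [565.9 167.3  25.9  27.5  79.8] z [0.1178 0.1679 0.1746]
keeper_tab [276.  81.] 0.78
engraver [278. 220.] 0.82
stand [ 18. 159.] 0.96
stand [279. 216.] 0.64
```

View pics/w2.png

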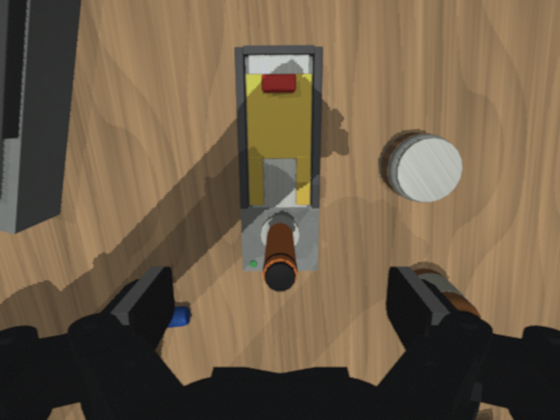

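The keeper is now at its end: the tab is at (277,82) in the image and moved 47 mm from about 6 mm, with a 9 N stop force. The engraver still stands at (280,277). Now I'll grasp it.

>>> servo_tool([
  [[-0.206, 0, 0], [0, 0, 0]],
  [[-0.206, 0, 0.1], [0, 0, 0]],
  [[-0.206, 0, 0.25], [0, 0, 0]],
  [[-0.206, 0, 0.4], [0, 0, 0]],
  [[-0.206, 0, 0.53], [0, 0, 0]],
  [[-0.206, 0, 0.63], [0, 0, 0]],
  [[-0.206, 0, 0.674], [0, 0, 0]],
  [[-0.206, 0, 0.674], [0, 0, 0]],
  [[-0.206, 0, 0.674], [0, 0, 0]],
])

```text
clock: 9.8
tcp_pos: [0.5659, 0.1723, 0.1358]
orientation: [2.309, 2.13, 0.002]
contact_force: [0.2, 0.1, 0.3]
grip_width: 0.085
gripper_force: 0.0
```

>>> servo_tool([
  [[0, 0, 0], [0, 0, 0]],
  [[0, 0, 0], [0, 0, 0]],
  [[0, 0, 0], [0, 0, 0]],
  [[0, 0, 0], [0, 0, 0]],
  [[0, 0, 0], [0, 0, 0]],
  [[0, 0, 0], [0, 0, 0]],
  [[0, 0, 0], [0, 0, 0]],
  [[0, 0, 0], [0, 0, 0]],
  [[0, 0, 0], [0, 0, 0]],
  [[0, 0, 0], [0, 0, 0]],
], claw=1, squeeze=60)

```text
clock: 10.8
tcp_pos: [0.5659, 0.171, 0.1354]
orientation: [2.31, 2.128, 0.001]
contact_force: [-0.0, -0.0, 5.5]
grip_width: 0.0269
gripper_force: 58.7
```

>>> servo_tool([
  [[0, 0, -0.04], [0, 0, 0]],
  [[0, 0, -0.12], [0, 0, 0]],
  [[0, 0, -0.22], [0, 0, 0]],
  [[0, 0, -0.34], [0, 0, 0]],
  [[0, 0, -0.48], [0, 0, 0]],
  [[0, 0, -0.6], [0, 0, 0]],
  [[0, 0, -0.7], [0, 0, 0]],
  [[0, 0, -0.76], [0, 0, 0]],
  [[0, 0, -0.76], [0, 0, 0]],
])

```text
clock: 11.7
tcp_pos: [0.5659, 0.1715, 0.3267]
orientation: [2.309, 2.128, 0.004]
contact_force: [-0.4, -0.5, -2.6]
grip_width: 0.0267
gripper_force: 59.7
```

```bash
python3 - <<'E'
from h import *
o=r.get_obs();print(o['clock'],o['tcp_pos'].round(4),o['grip_width'],o['gripper_force'],o['contact_force'].round(2),o['joints'].round(2))
grab('side','side1.png')
# disc by ray/plane: gold pixels of both stored views on z=.02
for c in ['scene','side']:
    z=np.load(c+'0.npz');im,d,T,k=z['im'],z['d'],z['T'],z['k'];m=dict(zip(['fx','fy','cx','cy'],k))
    P=cloud(d,m,T);h=cv2.cvtColor(im,cv2.COLOR_RGB2HSV).astype(int)
    M=(np.hypot(P[...,0]-.51,P[...,1]+.238)<.045)&(h[...,2]>100)&(h[...,1]>110)&(abs(h[...,0]-18)<9)
    M=cv2.morphologyEx(M.astype(np.uint8),cv2.MORPH_OPEN,np.ones((3,3)))>0
    (cx,cy),rr=cv2.minEnclosingCircle((P[M][:,:2]*1000).astype(np.float32));print(c,M.sum(),P[M].mean(0).round(4),cx,cy,rr)
E
```

```text
11.7 [0.5659 0.1715 0.3267] 0.02668384657805527 59.712451100349426 [-0.38 -0.5  -2.57] [ 0.16  0.36 -0.72  1.63  0.25  1.24 -0.7 ]
scene 469 [ 0.5115 -0.2392  0.0203] 509.8612365722656 -239.8382568359375 32.025394439697266
side 264 [ 0.5107 -0.2382  0.0198] 513.0335693359375 -239.58677673339844 33.18343734741211
```

View pics/side1.png

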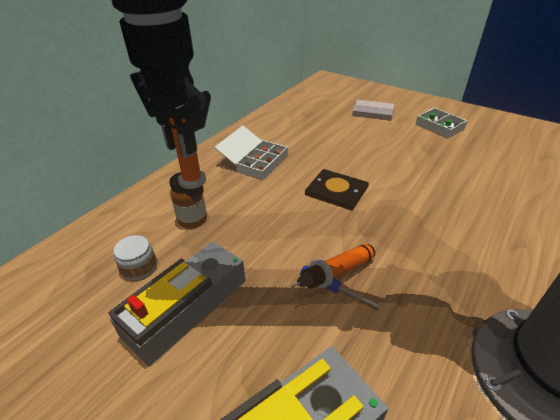

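The picture shows the small engraver held clear at (185,150) and the keeper open at (140,305). However, the large look-alike engraver has been tipped over and lies at (340,265) on the screwdriver, whose tip is still near (378,304). I'll quantify the screwdriver's shift, then continue away from it.

>>> servo_tool([
  [[-0.06, 0, 0], [0, 0, 0]],
  [[-0.18, -0.01, 0], [0, 0, 0]],
  [[-0.32, -0.02, 0], [0, 0, 0]],
  [[-0.46, -0.03, 0], [0, 0, 0]],
  [[-0.6, -0.03, 0], [0, 0, 0]],
  [[-0.72, -0.04, 0], [0, 0, 0]],
  [[-0.8, -0.04, 0], [0, 0, 0]],
  [[-0.8, -0.04, 0], [0, 0, 0]],
])

```text
clock: 12.55
tcp_pos: [0.5376, -0.0331, 0.3228]
orientation: [-2.317, -2.12, 0.007]
contact_force: [0.5, 0.3, -1.6]
grip_width: 0.0268
gripper_force: 59.7
```

>>> servo_tool([
  [[-0.06, -0.01, 0.02], [0, -0.05, 0]],
  [[-0.14, -0.02, 0.05], [0, -0.1, 0]],
  [[-0.22, -0.02, 0.1], [0, -0.16, 0]],
  [[-0.3, -0.03, 0.12], [0, -0.22, 0]],
  [[-0.38, -0.04, 0.15], [0, -0.28, 0]],
  [[-0.44, -0.04, 0.17], [0, -0.34, 0]],
  [[-0.48, -0.04, 0.2], [0, -0.4, 0]],
  [[-0.48, -0.04, 0.22], [0, -0.46, 0]],
  [[-0.48, -0.04, 0.24], [0, -0.5, 0]],
  [[-0.48, -0.04, 0.24], [0, -0.5, 0]],
  [[-0.48, -0.04, 0.24], [0, -0.5, 0]],
])

```text
clock: 13.65
tcp_pos: [0.5191, -0.146, 0.2639]
orientation: [1.841, 1.7, -0.763]
contact_force: [1.0, 0.6, -1.7]
grip_width: 0.0268
gripper_force: 59.6
```

```bash
python3 - <<'E'
from h import *
o=r.get_obs();M0=R.from_rotvec(o['orientation']).as_matrix()
print(o['clock'],o['tcp_pos'].round(4),'x',M0[:,0].round(3),'z',M0[:,2].round(3),o['joints'].round(2),o['grip_width'])
def blue(im,d,m,T):
    P=cloud(d,m,T);h=cv2.cvtColor(im,cv2.COLOR_RGB2HSV).astype(int)
    M=(h[...,0]>105)&(h[...,0]<130)&(h[...,1]>150)&(np.hypot(P[...,0]-.37,P[...,1]-.03)<.15)
    return P[M]
for c in ['scene','side']:
    z=np.load(c+'0.npz');k=dict(zip(['fx','fy','cx','cy'],z['k']));a=blue(z['im'],z['d'],k,z['T'])
    im,d,m,T=grab(c,c+'2.png');b=blue(im,d,m,T);P=cloud(d,m,T)
    for q in(a,b): print(c,len(q),q.mean(0).round(4),q.min(0).round(3),q.max(0).round(3))
    print('tip-mark',[(np.round(x['uv']),round(x['confidence'],2)) for x in r.mark_of(c,'bit_tip')[:3]])
a=cv2.imread('pics/scene2.png');b=cv2.imread('pics/side2.png')
cv2.imwrite('pics/two.png',np.hstack([cv2.resize(a,(400,300)),cv2.resize(b,(400,300))]))
E
```

```text
13.65 [ 0.5191 -0.146   0.2639] x [ 0.056  0.706 -0.706] z [-0.059 -0.703 -0.708] [ 0.17  0.4  -0.51  1.92  0.9   1.41 -0.84] 0.02679622040805327
scene 223 [0.4026 0.0418 0.0217] [0.359 0.031 0.001] [0.455 0.117 0.045]
scene 138 [0.4177 0.0414 0.0227] [0.386 0.032 0.009] [0.438 0.073 0.054]
tip-mark [(array([181., 240.]), 0.78), (array([301., 169.]), 0.59)]
side 339 [0.3934 0.0495 0.0235] [0.356 0.036 0.018] [0.433 0.061 0.028]
side 33 [0.3656 0.0484 0.0372] [0.355 0.039 0.019] [0.484 0.096 0.488]
tip-mark [(array([345., 125.]), 0.59), (array([290., 285.]), 0.58)]
```

View pics/two.png

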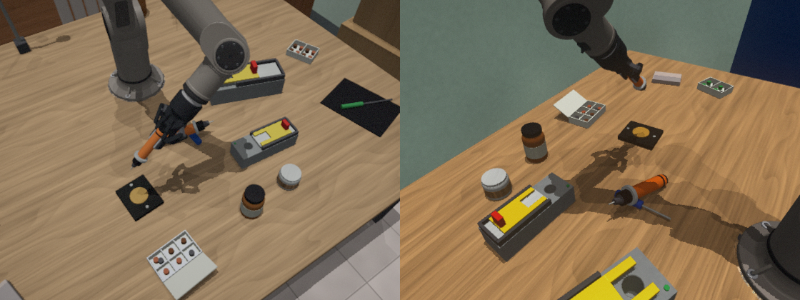

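The engraver is held at about 45°, tip at about (135,163) in the left half and near (640,88) in the right. The screwdriver's visible handle edges match the start within a few mm. I'll triangulate the bit tip before descending.

```bash
python3 - <<'E'
from h import *
o=r.get_obs();M0=R.from_rotvec(o['orientation']).as_matrix()
pred=o['tcp_pos']+M0@np.array([-.004,0,.125]);print('pred',pred.round(4))
L=[];P2=[]
for c,uv in [('scene',(181,240)),('side',(345,125))]:
    m=r.camera_model(c);T=np.array(m['extrinsics']);K=np.array([[m['fx'],0,m['cx']],[0,m['fy'],m['cy']],[0,0,1]])
    P2.append(K@np.linalg.inv(T)[:3]);L.append(np.array(uv,float));print(c,'pred px',np.round(proj(pred,m,T),1))
X=cv2.triangulatePoints(P2[0],P2[1],L[0],L[1]).ravel();tip=X[:3]/X[3];print('tri',tip.round(4))
d=np.array([.511,-.239,.060]);
for t in(pred,tip): w=d-t;print(w.round(4),'tool units',(M0.T@w/.25).round(3))
im,dd,m,T=grab('wrist','w3.png')
E
```

```text
pred [ 0.5119 -0.2378  0.1798]
scene pred px [183.1 236.5]
side pred px [342.2 126.6]
tri [ 0.5134 -0.2464  0.1781]
[-0.0009 -0.0012 -0.1198] tool units [ 0.335 -0.004  0.343]
[-0.0024  0.0074 -0.1181] tool units [ 0.354 -0.013  0.314]
```

>>> servo_tool([
  [[0.03, 0, 0.03], [0, 0, 0]],
  [[0.09, 0, 0.085], [0, 0, 0]],
  [[0.16, 0, 0.15], [0, 0, 0]],
  [[0.23, 0, 0.215], [0, 0, 0]],
  [[0.29, -0.01, 0.27], [0, 0, 0]],
  [[0.325, -0.01, 0.305], [0, 0, 0]],
  [[0.345, -0.01, 0.325], [0, 0, 0]],
  [[0.345, -0.01, 0.325], [0, 0, 0]],
  [[0.345, -0.01, 0.325], [0, 0, 0]],
  [[0.345, -0.01, 0.325], [0, 0, 0]],
  [[0.345, -0.01, 0.325], [0, 0, 0]],
  [[0.345, -0.01, 0.325], [0, 0, 0]],
])

```text
clock: 15.1
tcp_pos: [0.5174, -0.1426, 0.1469]
orientation: [1.841, 1.696, -0.762]
contact_force: [-0.2, -0.4, -1.8]
grip_width: 0.0269
gripper_force: 59.6
```

```bash
python3 - <<'E'
from h import *
o=r.get_obs();M0=R.from_rotvec(o['orientation']).as_matrix()
print(o['clock'],o['tcp_pos'].round(4),np.abs(o['qvel']).max(),'z',M0[:,2].round(3),'pred',(o['tcp_pos']+M0@np.array([-.004,0,.125])).round(4))
P2=[];L=[];cr=[]
for c in ['scene','side']:
    im,d,m,T=grab(c,c+'3.png');P=cloud(d,m,T)
    x=r.mark_of(c,'bit_tip');print(c,[(np.round(a['uv']),round(a['confidence'],2)) for a in x[:3]])
    K=np.array([[m['fx'],0,m['cx']],[0,m['fy'],m['cy']],[0,0,1]]);P2.append(K@np.linalg.inv(T)[:3])
    L.append(np.array(min(x,key=lambda a:np.hypot(*(np.array(a['uv'])-proj([.511,-.239,.06],m,T))))['uv'],float))
    u,v=np.array(proj([.511,-.239,.06],m,T)).astype(int)
    cr.append(cv2.resize(im[max(v-75,0):v+75,max(u-100,0):u+100,::-1],(400,300)))
cv2.imwrite('pics/end.png',np.hstack(cr))
X=cv2.triangulatePoints(P2[0],P2[1],L[0],L[1]).ravel();print('tri',(X[:3]/X[3]).round(4))
E
```

```text
15.1 [ 0.5174 -0.1426  0.1469] 0.0034493690363431124 z [-0.057 -0.705 -0.707] pred [ 0.5101 -0.2335  0.0613]
scene [(array([191., 264.]), 0.97)]
side [(array([293., 287.]), 0.74)]
tri [ 0.4448 -0.156  -0.1722]
```

View pics/end.png

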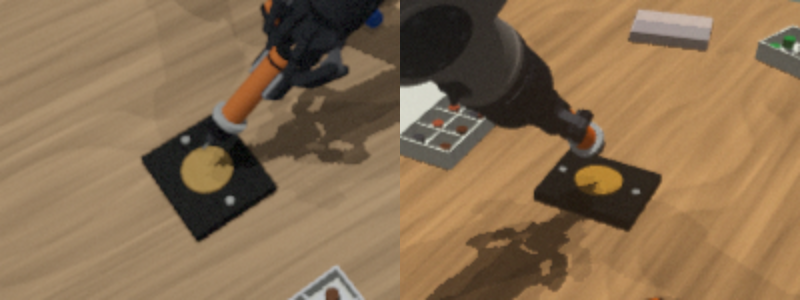

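Both views show the bit over the brass disc and clear of it. The scene mark at (191,264) agrees with the predicted tip of (0.510, -0.234, 0.061). The side mark was a false match on the large engraver, so I'm ignoring that triangulation.

```bash
python3 -c "
from bench import r
print(r.hand_in())"
```

```text
the job is handed in; nothing more can be done
None
```

I handed the job in at about 15 s with the keeper open and the engraver held still at about 45°, its bit an estimated 41 mm above the disc centre; the arm also tipped over the large look-alike engraver, which now lies against the screwdriver (visible handle unmoved to within a few mm), and no verdict came back.

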